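Index the spice carousel and load its empty seat

TASK

The spice carousel is locked by its spring plunger with the empty seat one notch to the right of the red front pointer. Pull the plunger up, turn the carousel clockwise (seen from above) to the very next notch without forcing it, and let the plunger drop fully home so that the carousel is locked with the empty seat at the pointer; then set the spare spice jar from the counter gently and upright into that seat, without tipping the other jars and bottles or moving the things lying round about.

Things in the scene. Friction and masses are not known exactly. Their poses are not given: they have to be found in the camera images.
- carousel_base: Fixed round foot of the steel carousel. Origin: on the vertical turning axis, at counter height; its -x axis points to the red front pointer, z up. Below, 'clockwise' is seen from above.
- index_ring: Fixed flat steel ring of the carousel, 366 mm across, top 30 mm above the counter; same origin and axes as carousel_base. On it are screwed six brass catch plates: 4 mm thick (top 34 mm above the counter), 120 mm long along the ring with bevelled ends (ramps 23 mm long), each with one radial notch, 13 mm wide and open outward, in its middle.
- front_mark (a point): Outer end of the red front pointer, 196 mm from the axis, 32 mm above the counter.
- carousel (a joint): Turning angle (rad), clockwise positive; 0 at the start, the pin in a notch. The next notch lies about 60 degrees (1.05 rad) on, but the catch plates are set by hand in slotted screw holes: the true notch may be up to 0.07 rad (12 mm along the ring) before or after. It is not measured and must be felt. The bearing drags slightly (1 to 2 N at the knob), has no stop and stays where it is left.
- plunger (a joint): Lift of the spring plunger (m): 0 fully home, pin deep in a notch; 0.005 pin on the bare ring; 0.009 pin on a catch plate; 0.014 upper stop. Spring: 4 N down at 0, 7 N at the stop. A firm grip or hard push on the knob holds it from rising or falling: against a plate's bevel it then binds, so keep it lifted until over the next plate; loosely held on the plate it drops into the notch within 0.1 s.
- plunger_knob (a point): Middle of the plunger's upright black round knob (25 mm in diameter, 28 mm high), the place to grip; 83 mm above the counter when home, 13 mm below the knob's top. Stands 168 mm from the axis on an arm that turns with the carousel, at the start 30 degrees clockwise of the pointer. Pushing it sideways turns the carousel. Below it is a steel sleeve, 19 mm thick, top 62 mm above the counter.
- lock_pin: Round-nosed steel pin under the plunger's knob, 10 mm in diameter, moves with it. Origin on the knob's axis, at counter height when home. More than 25 N between pin and ring or plates counts as forcing (turning hard while the pin is in a notch or against its side).
- seat_plate: Round steel plate (284 mm) that turns with the carousel; top face 44 mm above the counter. Origin on the axis at counter height. Six seats 60 degrees apart: upright rings, 63 mm inside, 69 mm outside, 12 mm high, centres 98 mm from the axis. Jars in them reach 138 mm above the counter. In the middle a hub with a ball 28 mm across, top 99 mm above the counter.
- empty_seat (a point): Centre of the floor of the empty seat, 44 mm above the counter, 98 mm from the axis; turns with the carousel, at the start 60 degrees counter-clockwise (to the right) of the pointer.
- spare_jar: Spice jar, red-brown with a white screw cap, standing on the counter to the right of the carousel: 58 mm in diameter up to 78 mm high, cap 52 mm in diameter up to 94 mm; 0.13 to 0.27 kg. Origin: centre of its underside, z up.
- jar_1: Spice jar like the spare one, standing in a seat of the carousel. Origin: centre of its underside.
- jar_2: Spice jar like the spare one, standing in a seat of the carousel. Origin: centre of its underside.
- jar_3: Spice jar like the spare one, standing in a seat of the carousel. Origin: centre of its underside.
- bottle_1: Sauce squeeze bottle, 51 mm in diameter, 158 mm high, in a seat on the far side of the carousel. Origin: centre of its underside.
- bottle_2: Sauce squeeze bottle, 54 mm in diameter, 196 mm high, in a seat on the far side of the carousel. Origin: centre of its underside.
- timer: Red kitchen timer, 54x62x66 mm, on the counter in front on the right. Leave alone.
- tape: Roll of label tape, 96 mm across, 25 mm high, flat on the counter on the right. Leave alone.
- pen: Green and white marker pen, 17x135x16 mm, lying on the counter at the far right. Leave alone.
- spoon: Steel tasting spoon, 191x40x16 mm, lying on the counter in front on the left. Leave alone.
There are look-alikes about, which are no part of the job. Leave any green or turquoise look-alike of the spare_jar alone.

How it is judged:
By the outcome, as a careful person would: the job done as asked, in the order asked, and still so for the second after the job is handed in, with the robot touching nothing.
It also fails if it takes over 72 s, if anything falls off the work surface, if the arm or the gripper's body presses on something with over 40 N, if the wrist force passes 120 N, or if a joint passes its speed limit or range.

ROBOT

A 6-joint arm with a two-finger parallel gripper is mounted at the origin on a cart in front of the work surface, level with it; the furniture and walls round the work are solid. World frame = base frame: x ahead of the robot, y to its left, z up, the work surface at z = 0. Lengths are in m, angles in rad, forces in N, time in s.
With the tool pointing down it reaches from about 0.35 to 0.975 m from the base axis. Payload 7.1 kg.
Tool frame: the origin (TCP) lies midway between the tips of the shut fingers; the grasp point (between the pads) lies 19 mm behind it; z points along the fingers, y is the line along which they close (so a half turn about z gives the same grasp; the last joint's range is limited). The gripper opens to 88 mm and grips with 3 to 60 N. Pads are 20 mm wide; open, the fingers measure 115 mm over their backs; the gripper's body (75 mm by 178 mm) begins 61 mm behind the grasp point.
Start: joints at [-1.179, 0.423, 1.63, -0, 1.089, -0.019], TCP at [0.25, -0.573, 0.223] pointing down, gripper open.
Joint ranges: [-3, 3], [-0.9, 2.11], [0.09, 2.58], [-1.31, 4.45], [0.11, 2.69], [-2.54, 2.54]. Speed limits (rad/s): [2.39, 2.39, 3.01, 3.14, 3.14, 3.14].

INTERFACE

Orientations are given as a rotation vector (axis times angle).
In Python, from cell import monitor, eyes, workorder gives the robot as it stands.
- The arm moves only by the tool step_arm, never from a script. Its arguments are lists of equal length, an entry for each row: "dr": the turn, a rotation vector about the tool's x, y, z in degrees, a list of three; "travel": the shift along the tool's x, y, z in m, a list of three; "jaw": the finger opening in m, from 0 to 0.0878. In form: {"dr": [[rx, ry, rz], ...], "travel": [[tx, ty, tz], ...], "jaw": [jaw, ...]}. A call has 1 to 8 rows; each row is the pose to reach, as a shift and turn from the pose commanded when the call began, along the tool's axes at that moment; what a row does not reach only later rows make up. A row lasts 1/10 s, in which the tool goes at most 50 mm and 8.59 degrees, less where a joint would pass 70% of its speed; a pose out of reach is approached as far as the arm can. A call with a gripper value outside its range is refused whole. The fingers move at their own pace and stop on an object; "grip_force" is the grip in N (left out, the last holds). Time passes only in rows, so rows that repeat a pose let the fingers close. It gives the time, the measured TCP pose, the force, the opening and the grip force at its end, in the units of the state.
- monitor.state(): the state, without advancing time (a new reading comes with each control period).
- eyes.snapshot(name): name is "scene" or "top" or "wrist"; returns a dict with "image" (480x640x3 uint8, red, green, blue), "fovy" (degrees; the focal length in pixels is half the picture's height over the tangent of half this angle, whatever the lens; pixels are square), "cx", "cy" (the principal point, pixels), "k1" (the pictures are not rectified: a ray, as slopes to the right and down, at radius r is drawn at 1 + k1 r^2 times it, then the intrinsics apply), "R" (3x3) and "t" (3): a world point X has camera coordinates R X + t. Camera axes: x right, y down, z forward; pixel columns grow to the right and rows downward; lengths in m; the calibration is good to about 2 mm. A picture is of the moment at which its call begins. There is no depth.
- workorder.hand_in(): hands the job in; it is judged then, once.
The state is a dict: "clock": time; "q": joint angles; "qvel": joint speeds; "joint_torque": joint torques, N m; "position": TCP position; "tcp_rot": TCP orientation; "ft_force": force on the tool from outside, world axes, zero at the start; "torque": the same for the moment, N m; "gripper_width": finger opening in m; "finger_force": force on a finger pad.
Only numpy, scipy, OpenCV 4.12 (cv2) and the standard library are available. Lean on these libraries where they do the work, as an engineer would, in place of code of your own. Each camera call takes 0.05 s, during which the arm holds its last target. There are 200 camera calls.

## Working session

There is one attempt and no reset: what is moved stays moved. The work goes in short steps, Python scripts to look and compute and a tool call to move; the robot and the scene stay as the last step left them, time stands still between calls to the robot, and variables do not carry over. Pictures are saved under pics/ and viewed, at most 10 in all, crops included, and the job is handed in when it is done.

Besides the shell and the picture viewer there is one more tool, called after "Request:" as a command line: name --argument value ..., lists and objects as JSON in quotes. step_arm: Moves the arm, as the interface text tells. Its arguments: {"type":"object","properties":{"dr":{"type":"array"},"travel":{"type":"array"},"jaw":{"type":"array"},"grip_force":{"type":"number"}},"required":["dr","travel","jaw"]}

```bash
ls; mkdir -p pics; python3 - <<'E'
from cell import monitor, eyes
import cv2,json,numpy as np,pickle
d={}
for n in ["scene","top","wrist"]:
    s=eyes.snapshot(n); d[n]=s
    cv2.imwrite(f"pics/{n}0.png",s["image"][:,:,::-1])
    print(n,s["fovy"],s["cx"],s["cy"],s["k1"],np.round(-np.array(s["R"]).T@s["t"],3))
pickle.dump(d,open("snap0.pkl","wb"))
print(monitor.state())
E
```

```text
pics
scene 57.35899569462265 328.6465488068988 229.15205590157146 0.005073414199771569 [-0.27  -0.892  0.878]
top 50.707114897968985 313.4115689530955 244.8141491617986 0.03609272332477036 [ 0.369 -0.151  1.399]
wrist 70.52247692412553 324.90722562043425 240.31089278278884 0.002878074358796575 [ 0.322 -0.543  0.382]
{'clock': 0.15, 'q': array([-1.17899199e+00,  4.23697850e-01,  1.63048437e+00,  3.69591862e-06,
        1.08863857e+00, -1.89885590e-02]), 'qvel': array([-0.00041124, -0.00432797, -0.00295884,  0.00050365,  0.00139222,
        0.00175151]), 'joint_torque': array([ 2.36524183e-04, -5.44984496e+01, -2.73919988e+01,  6.43477309e-02,
        2.04514945e-02, -7.57201542e-05]), 'position': array([ 0.24945037, -0.57258763,  0.22207178]), 'tcp_rot': array([-3.07437545e+00, -6.40495536e-01,  3.52343121e-04]), 'ft_force': array([-0.49525747,  0.1442802 ,  0.35516136]), 'torque': array([-0.01470818,  0.04532236,  0.03411925]), 'finger_force': 0.0, 'gripper_width': 0.0879621333434692}
```

View pics/top0.png

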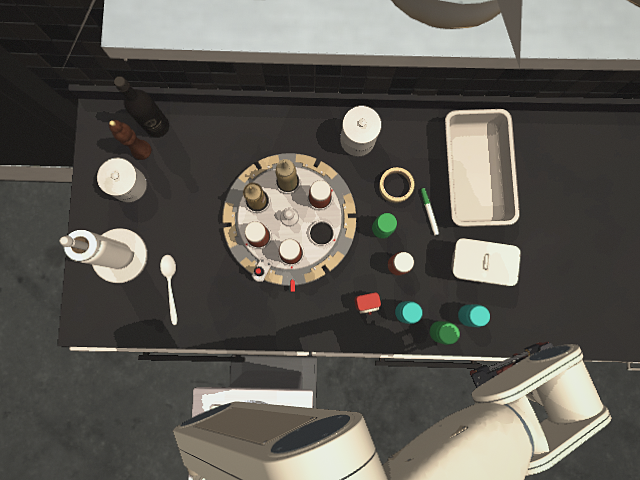

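View pics/scene0.png

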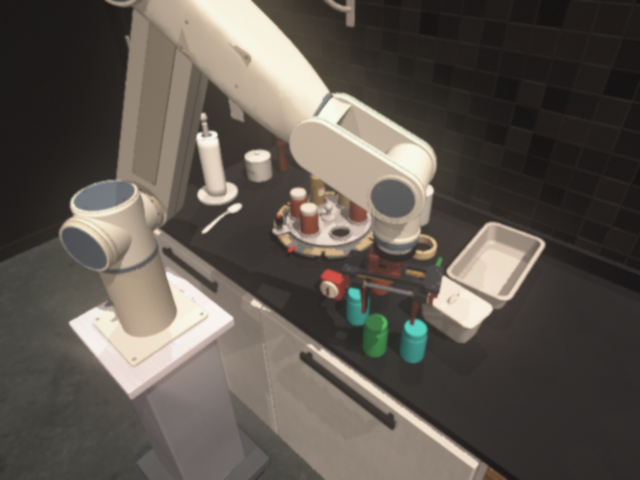

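The top view shows the carousel at about (289,217), the knob at (260,270), the pointer at (292,286), the empty seat at (321,233) and the spare jar at (402,262). The scene view shows the same layout, with the arm partly in the way. Next I'll enlarge crops.

```bash
cat > h.py <<'E'
import numpy as np,cv2,pickle
from scipy.spatial.transform import Rotation as Ro
from scipy.optimize import least_squares
def proj(s,X):
    X=np.atleast_2d(X); c=X@np.array(s["R"]).T+np.array(s["t"])
    f=240/np.tan(np.radians(s["fovy"])/2); K=np.array([[f,0,s["cx"]],[0,f,s["cy"]],[0,0,1.]])
    return cv2.projectPoints(X.astype(float),cv2.Rodrigues(np.array(s["R"]))[0],np.array(s["t"],float),K,np.array([s["k1"],0,0,0.]))[0][:,0]
def at_z(s,uv,z):
    f=lambda p:proj(s,[p[0],p[1],z])[0]-uv
    return least_squares(f,[.6,-.2]).x
def tri(views):
    f=lambda p:np.concatenate([proj(s,p)[0]-uv for s,uv in views])
    r=least_squares(f,[.6,-.2,.05]); return r.x,np.abs(r.fun).max()
E
python3 - <<'E'
import pickle,cv2
from h import *
d=pickle.load(open("snap0.pkl","rb"))
im=d["top"]["image"][:,:,::-1]
a=cv2.resize(im[148:298,215:415],None,fx=4,fy=4,interpolation=cv2.INTER_CUBIC)
cv2.imwrite("pics/topc.png",a)
t=d["top"]
print("knob",at_z(t,[260,270],.096),"ptr",at_z(t,[292,288],.032),"axis",at_z(t,[289,215],.099),"jar",at_z(t,[402,262],.094),"ring",at_z(t,[289,217],.03))
E
```

```text
knob [ 0.46069565 -0.01768615] ptr [ 0.41897198 -0.09895321] axis [ 0.60573982 -0.08790478] jar [ 0.49104138 -0.38346437] ring [ 0.61276316 -0.08470515]
```

View pics/topc.png

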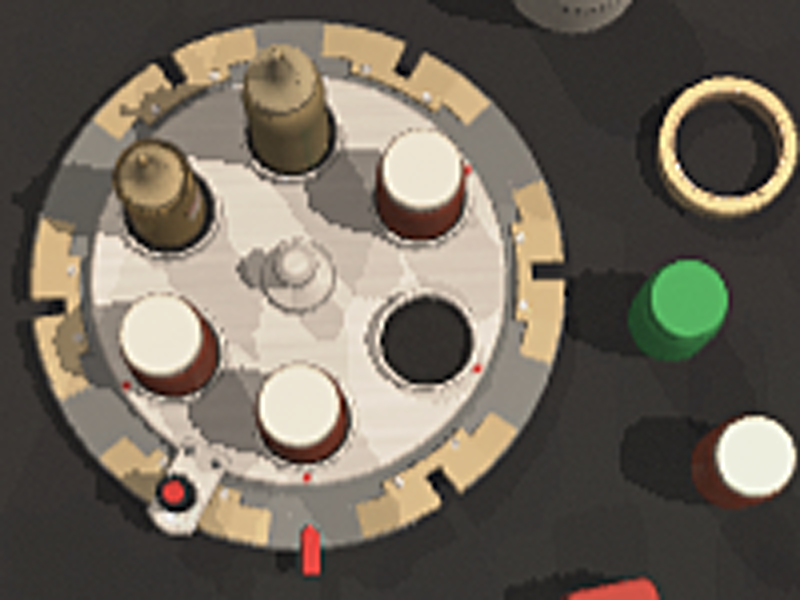

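The enlarged crop is clear. Crop positions: ring spans x 30–565 and y 20–548, red dot on the knob (174,492), pointer tip (311,574), next notch (48,307), spare cap (756,456).

```bash
python3 - <<'E'
from h import *
from cell import monitor
d=pickle.load(open("snap0.pkl","rb")); t=d["top"]
P=lambda x,y,z:at_z(t,[215+(x-1.5)/4,148+(y-1.5)/4],z)
ring=np.array([P(x,y,.028) for x,y in[(30,284),(565,284),(297,20),(297,548),(487,97),(108,98),(110,470),(487,473)]])
r=least_squares(lambda p:np.hypot(*(ring-p[:2]).T)-p[2],[.6,-.09,.183]);print("ring",r.x,r.fun)
ax=r.x[:2]
for n,p in dict(ball=P(297,260,.097),knob=P(174,492,.096),ptr=P(311,574,.032),pin_notch_next=P(48,307,.034),n2=P(442,486,.034),n3=P(548,271,.034),n4=P(409,64,.034),n5=P(172,72,.034),jar=P(756,456,.094),empty=P(426,341,.044),j0=P(299,405,.138),j60=P(161,335,.138)).items():
    v=p-ax; print(n,p.round(4),"r",np.hypot(*v).round(4),"ang cw from -x",np.degrees(np.arctan2(v[1],-v[0])).round(2))
R=Ro.from_rotvec(monitor.state()["tcp_rot"]).as_matrix();print(R.round(3))
w=d["wrist"]; Rc=np.array(w["R"]);s=monitor.state();print("cam in tool",R.T@(-Rc.T@w["t"]-s["position"]),"\n",(Rc@R).round(3))
E
```

```text
ring [ 0.61144792 -0.08540987  0.18347417] [ 3.46420449e-04 -6.43863686e-04  6.87647613e-05  5.17799896e-05
 -5.04521949e-04  5.84368029e-04 -1.22315481e-03  1.32020721e-03]
ball [ 0.6124 -0.0873] r 0.0021 ang cw from -x -116.46
knob [ 0.459  -0.0129] r 0.1688 ang cw from -x 25.42
ptr [ 0.4106 -0.1002] r 0.2014 ang cw from -x -4.22
pin_notch_next [0.5871 0.0842] r 0.1713 ang cw from -x 81.85
n2 [ 0.4719 -0.1868] r 0.1725 ang cw from -x -36.02
n3 [ 0.6211 -0.256 ] r 0.1708 ang cw from -x -93.22
n4 [ 0.7638 -0.1574] r 0.1685 ang cw from -x -154.72
n5 [0.7537 0.0062] r 0.1692 ang cw from -x 147.21
jar [ 0.4921 -0.3877] r 0.3249 ang cw from -x -68.46
empty [ 0.569  -0.1735] r 0.0978 ang cw from -x -64.31
j0 [ 0.5126 -0.0934] r 0.0992 ang cw from -x -4.65
j60 [ 0.5546 -0.0054] r 0.0982 ang cw from -x 54.6
[[ 0.917  0.399 -0.   ]
 [ 0.399 -0.917  0.001]
 [ 0.    -0.001 -1.   ]]
cam in tool [ 0.07819938  0.00106481 -0.16041346] 
 [[-0.     1.     0.001]
 [-0.959 -0.    -0.283]
 [-0.283 -0.001  0.959]]
```

Request:
step_arm --dr '[[0,0,-8.2],[0,0,-16.4],[0,0,-24.6],[0,0,-32.8],[0,0,-41],[0,0,-49.2],[0,0,-57.4],[0,0,-65.6]]' --travel '[[0.026,-0.027,0],[0.052,-0.054,0],[0.078,-0.081,0],[0.104,-0.108,0],[0.13,-0.134,0],[0.156,-0.161,0],[0.182,-0.188,0],[0.208,-0.215,0]]' --jaw '[0.06,0.05,0.05,0.05,0.05,0.05,0.05,0.05]' --grip_force 5

```text
clock: 0.95
position: [0.3546, -0.2913, 0.2226]
tcp_rot: [-2.232, -2.211, -0.0]
ft_force: [0.1, 1.1, 0.4]
gripper_width: 0.0501
finger_force: 0.0
```

```bash
cat >> h.py <<'E'
def go(x,y,z,head):
    """travel (tool axes) and dr to a tool-down pose with tool x at heading (deg)"""
    from cell import monitor
    s=monitor.state(); R=Ro.from_rotvec(s["tcp_rot"]).as_matrix()
    h=np.radians(head); T=np.array([[np.cos(h),np.sin(h),0],[np.sin(h),-np.cos(h),0],[0,0,-1.]])
    dr=np.degrees(Ro.from_matrix(R.T@T).as_rotvec()); tr=R.T@(np.array([x,y,z])-s["position"])
    print("t",round(s["clock"],2),"pos",s["position"].round(4),"F",s["ft_force"].round(1),"w",round(s["gripper_width"],4),"q6",s["q"][5].round(2),"\n dr",dr.round(1),"travel",tr.round(4))
    return dr,tr
E
python3 -c "
from h import *
go(.459,-.013,.2,154.5)"
```

```text
t 0.95 pos [ 0.3546 -0.2913  0.2226] F [0.1 1.1 0.4] w 0.0501 q6 -0.7 
 dr [  0.  -0. -65.] travel [0.2793 0.1018 0.0226]
```

Request:
step_arm --dr '[[0,0,-8.1],[0,0,-16.2],[0,0,-24.3],[0,0,-32.4],[0,0,-40.5],[0,0,-48.6],[0,0,-56.7],[0,0,-65]]' --travel '[[0.035,0.013,0],[0.07,0.026,0],[0.105,0.038,0],[0.14,0.051,0],[0.175,0.064,0.005],[0.21,0.077,0.01],[0.25,0.09,0.015],[0.279,0.102,0.02]]' --jaw '[0.05,0.05,0.05,0.05,0.05,0.05,0.05,0.05]'

```text
clock: 1.75
position: [0.4608, -0.0133, 0.2025]
tcp_rot: [-0.693, -3.064, -0.0]
ft_force: [0.3, 0.1, -0.4]
gripper_width: 0.05
finger_force: 0.0
```

```bash
python3 - <<'E'
from h import *
from cell import eyes
w=eyes.snapshot("wrist"); pickle.dump(w,open("w1.pkl","wb"))
t=eyes.snapshot("top")
cv2.imwrite("pics/w1.png",w["image"][:,:,::-1])
go(.459,-.013,.2,154.5)
print(proj(w,[.459,-.013,.096]))
E
```

```text
t 1.85 pos [ 0.4614 -0.0127  0.2022] F [ 0.1 -1.1  0.7] w 0.0503 q6 -1.18 
 dr [ 0. -0.  0.] travel [ 0.002  -0.0013  0.0022]
[[324.56580198 235.82773443]]
```

View pics/w1.png

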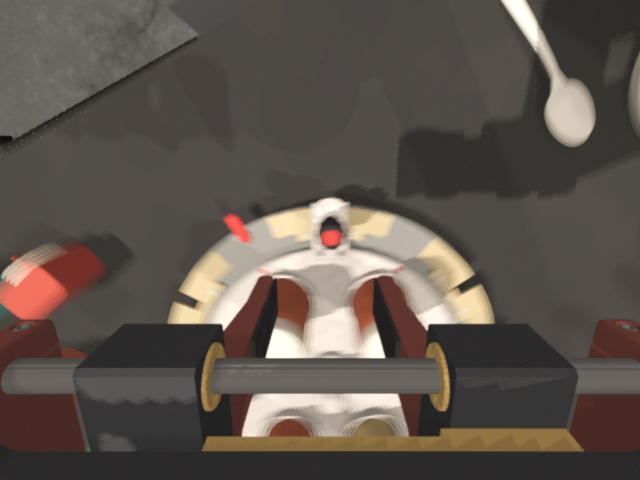

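The wrist view shows the red knob top at (331,235), a bit blurred because the arm was still settling. I'll lower the tool, then measure the knob by red centroid from a still view and the top view.

Request:
step_arm --dr '[[0,0,0],[0,0,0],[0,0,0]]' --travel '[[0,0,0.03],[0,0,0.03],[0,0,0.03]]' --jaw '[0.05,0.05,0.05]'

```text
clock: 2.15
position: [0.4599, -0.0159, 0.1726]
tcp_rot: [-0.705, -3.06, 0.001]
ft_force: [0.7, 0.3, 0.7]
gripper_width: 0.0497
finger_force: 0.0
```

```bash
cat >> h.py <<'E'
def blob(s,uv,r=14,red=True):
    """centroid of the red blob nearest uv"""
    u,v=map(int,np.round(uv)); c=s["image"][max(0,v-r):v+r+1,max(0,u-r):u+r+1].astype(int)
    m=(c[...,0]>120)&(c[...,0]>1.7*c[...,1])&(c[...,0]>1.7*c[...,2])
    n,l,st,ce=cv2.connectedComponentsWithStats(m.astype(np.uint8))
    if n<2: return None
    i=1+np.argmax(st[1:,4]); return ce[i]+[max(0,u-r),max(0,v-r)],st[i,4]
E
python3 - <<'E'
from h import *
from cell import eyes
w1=pickle.load(open("w1.pkl","rb")); w2=eyes.snapshot("wrist"); t=pickle.load(open("snap0.pkl","rb"))["top"]
pickle.dump(w2,open("w2.pkl","wb"))
a=blob(w1,[331,235]);b=blob(w2,proj(w2,[.459,-.013,.096])[0],24);c=blob(t,[258,270.6],6)
print(a,b,c)
print(tri([(w2,b[0]),(t,c[0])]),tri([(w1,a[0]),(w2,b[0])]),tri([(w1,a[0]),(w2,b[0]),(t,c[0])]))
cv2.imwrite("pics/w2c.png",cv2.resize(w2["image"][120:320,200:440,::-1],None,fx=3,fy=3))
go(.459,-.013,.17,154.5)
E
```

```text
(array([330.80067568, 237.27364865]), np.int32(296)) (array([330.49812734, 249.2659176 ]), np.int32(267)) (array([258.04, 270.6 ]), np.int32(25))
(array([ 0.45997129, -0.01198347,  0.10084734]), np.float64(0.5126526296859879)) (array([ 0.4640684 , -0.01180614,  0.08823007]), np.float64(2.3636752348090226)) (array([ 0.4613474 , -0.01082617,  0.09743791]), np.float64(2.581752352650369))
t 2.2 pos [ 0.4606 -0.016   0.1732] F [-0.4  0.6  1. ] w 0.0501 q6 -1.18 
 dr [-0.  -0.  -0.5] travel [0.0027 0.002  0.0032]
```

View pics/w2c.png

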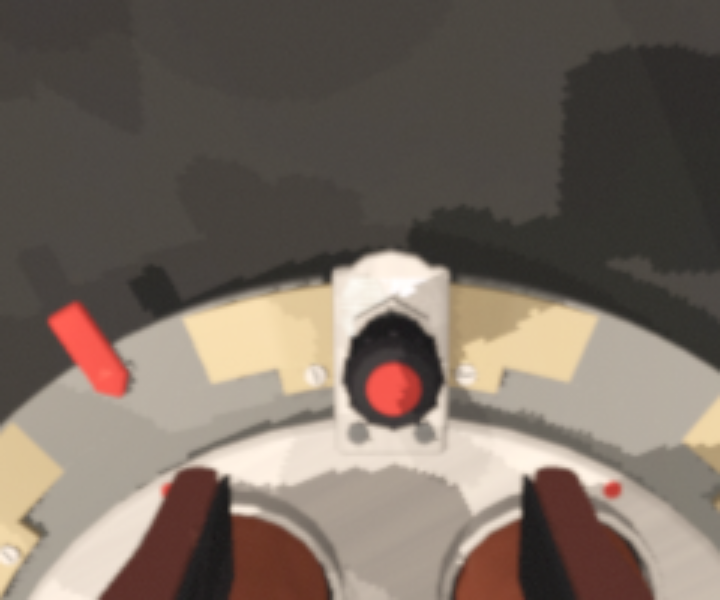

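Red knob top is at (393,388) in the crop, a few mm right of the midpoint between the fingers. Triangulation puts the knob at about (0.460, -0.012), top z about 0.098. I'll descend over it.

Request:
step_arm --dr '[[0,0,0],[0,0,0],[0,0,0],[0,0,0],[0,0,0],[0,0,0],[0,0,0]]' --travel '[[0.002,0.0035,0.02],[0.002,0.0035,0.04],[0.002,0.0035,0.06],[0.002,0.0035,0.08],[0.002,0.0035,0.095],[0.002,0.0035,0.106],[0.002,0.0035,0.106]]' --jaw '[0.05,0.05,0.05,0.05,0.05,0.05,0.05]'

```text
clock: 2.9
position: [0.4602, -0.0117, 0.0663]
tcp_rot: [-0.704, -3.061, 0.0]
ft_force: [-0.2, 0.7, -0.1]
gripper_width: 0.0498
finger_force: 0.0
```

```bash
python3 -c "
from h import *
for i in range(3): go(.460,-.0118,.066,154)"
```

```text
t 2.9 pos [ 0.4602 -0.0117  0.0663] F [-0.2  0.7 -0.1] w 0.0498 q6 -1.17 
 dr [-0.  -0.1  0.1] travel [ 0.0001 -0.0001  0.0003]
t 2.9 pos [ 0.4602 -0.0117  0.0663] F [-0.2  0.7 -0.1] w 0.0498 q6 -1.17 
 dr [-0.  -0.1  0.1] travel [ 0.0001 -0.0001  0.0003]
t 2.9 pos [ 0.4602 -0.0117  0.0663] F [-0.2  0.7 -0.1] w 0.0498 q6 -1.17 
 dr [-0.  -0.1  0.1] travel [ 0.0001 -0.0001  0.0003]
```

Request:
step_arm --dr '[[0,0,0],[0,0,0],[0,0,0],[0,0,0],[0,0,0]]' --travel '[[0,0,0],[0,0,0],[0,0,0],[0,0,0],[0,0,0]]' --jaw '[0.04,0.03,0.02,0.015,0.015]' --grip_force 20

```text
clock: 3.4
position: [0.4609, -0.0114, 0.0673]
tcp_rot: [0.703, 3.061, 0.0]
ft_force: [-0.7, 0.1, 6.1]
gripper_width: 0.0241
finger_force: 20.0
```

Request:
step_arm --dr '[[0,0,0],[0,0,0],[0,0,0],[0,0,0],[0,0,0],[0,0,0]]' --travel '[[0,0,0],[0,0,-0.003],[0,0,-0.006],[0,0,-0.009],[0,0,-0.012],[0,0,-0.012]]' --jaw '[0.015,0.015,0.015,0.015,0.015,0.015]'

```text
clock: 4.0
position: [0.4607, -0.0114, 0.079]
tcp_rot: [0.703, 3.061, 0.0]
ft_force: [3.5, -1.4, -7.0]
gripper_width: 0.0239
finger_force: 20.0
```

```bash
python3 - <<'E'
from h import *
from cell import eyes
go(.46,-.0118,.078,154)
t=eyes.snapshot("top"); w=eyes.snapshot("wrist")
cv2.imwrite("pics/w3.png",w["image"][100:400,120:520,::-1].repeat(2,0).repeat(2,1))
E
```

```text
t 4.0 pos [ 0.4607 -0.0114  0.079 ] F [ 3.5 -1.4 -7. ] w 0.0239 q6 -1.17 
 dr [0.  0.  0.1] travel [ 0.0004 -0.0007  0.001 ]
```

View pics/w3.png

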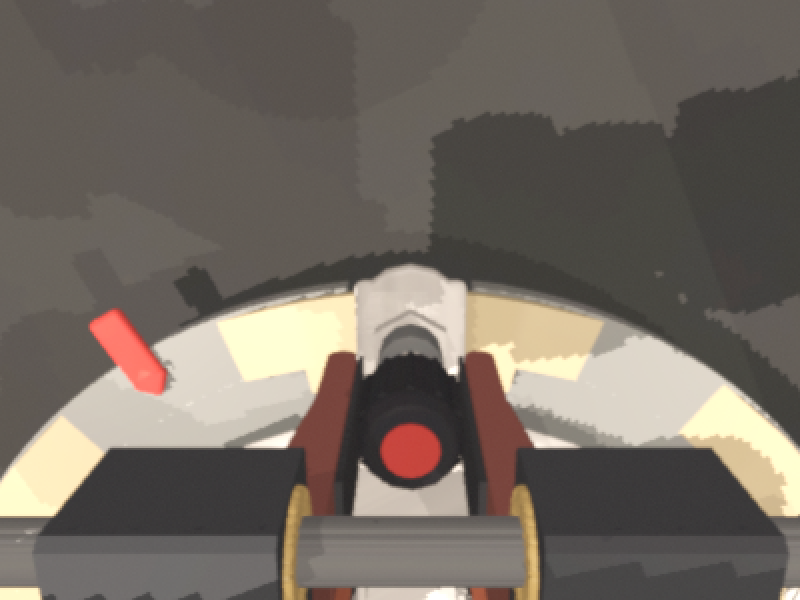

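The knob is gripped and lifted: -7 N in z matches the spring near 12 mm, and the red top is centred at (410,450) in the crop. Next, swing the first part of the arc.

Request:
step_arm --dr '[[0,0,4],[0,0,8],[0,0,12],[0,0,16],[0,0,20],[0,0,24],[0,0,28],[0,0,32]]' --travel '[[-0.0004,0.0117,0],[-0.0016,0.0234,0],[-0.0037,0.0349,0],[-0.0065,0.0463,0],[-0.0101,0.0575,0],[-0.0145,0.0683,0],[-0.0197,0.0789,0],[-0.0255,0.089,0]]' --jaw '[0.015,0.015,0.015,0.015,0.015,0.015,0.015,0.015]'

```text
clock: 4.9
position: [0.5216, 0.0574, 0.0782]
tcp_rot: [-1.522, -2.747, 0.003]
ft_force: [1.9, -5.3, -6.9]
gripper_width: 0.0242
finger_force: 20.0
```

```bash
cat >> h.py <<'E'
def knob(th,z=.079,ax=(.6115,-.0858),r=.168,a0=26.2):
    a=np.radians(a0+th); return go(ax[0]-r*np.cos(a),ax[1]+r*np.sin(a),z,180-a0-th)
E
python3 -c "
from h import *
knob(32)"
```

```text
t 4.9 pos [0.5216 0.0574 0.0782] F [ 1.9 -5.3 -6.9] w 0.0242 q6 -0.47 
 dr [-0.1 -0.   0.2] travel [-0.0011  0.001  -0.0008]
```

Request:
step_arm --dr '[[0,0,4],[0,0,8],[0,0,12],[0,0,15],[0,0,15]]' --travel '[[-0.0004,0.0117,0],[-0.0016,0.0234,0],[-0.0037,0.0349,0],[-0.0057,0.0435,0],[-0.0057,0.0435,0]]' --jaw '[0.015,0.015,0.015,0.015,0.015]'

```text
clock: 5.4
position: [0.5619, 0.0761, 0.0781]
tcp_rot: [-1.865, -2.527, 0.001]
ft_force: [1.5, -0.9, -6.2]
gripper_width: 0.0243
finger_force: 20.0
```

```bash
python3 - <<'E'
from h import *
from cell import eyes
knob(47)
d=dict(top=eyes.snapshot("top"),wrist=eyes.snapshot("wrist"),scene=eyes.snapshot("scene"));pickle.dump(d,open("s4.pkl","wb"))
t=d["top"]["image"][150:300,200:400,::-1]; 
cv2.imwrite("pics/t4.png",cv2.resize(np.vstack([t,cv2.resize(d["wrist"]["image"][100:400,120:520,::-1],(200,150))]),None,fx=2,fy=2,interpolation=cv2.INTER_CUBIC))
ax=np.array([.6115,-.0858])
print(proj(d["wrist"],[.587,.0842,.034]))
E
```

```text
t 5.4 pos [0.5619 0.0761 0.0781] F [ 1.5 -0.9 -6.2] w 0.0243 q6 -0.19 
 dr [-0.1 -0.   0.3] travel [-0.0013  0.0007 -0.0009]
[[366.51596155 264.52583101]]
```

View pics/t4.png

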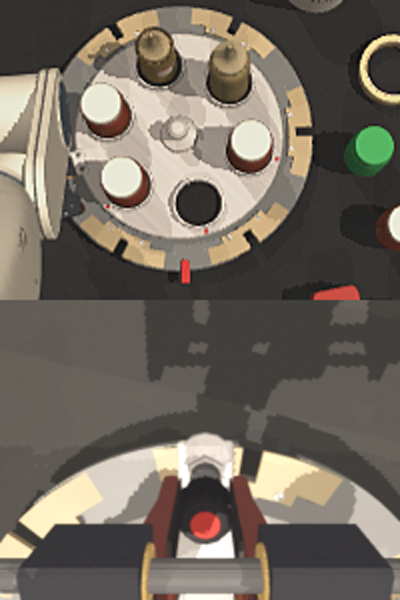

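The combined picture shows the empty seat just short of the pointer. In the wrist half the next notch is at (250,460), which is wrist pixel (370,260) and close to where I predicted it.

Request:
step_arm --dr '[[0,0,0],[0,0,0],[0,0,0],[0,0,0]]' --travel '[[0,0,0],[0,0,0],[0,0,0],[0,0,0]]' --jaw '[0.0275,0.0275,0.0275,0.0275]' --grip_force 5

```text
clock: 5.95
position: [0.5621, 0.0759, 0.0791]
tcp_rot: [1.865, 2.527, 0.001]
ft_force: [-0.3, 0.9, -0.3]
gripper_width: 0.0275
finger_force: 0.0
```

```bash
python3 - <<'E'
from h import *
from cell import eyes
knob(56)
w=pickle.load(open("s4.pkl","rb"))["wrist"]
for uv in [(370,260),(367,265),(373,255)]:
    v=at_z(w,uv,.034)-[.6115,-.0858]; print(np.hypot(*v),np.degrees(np.arctan2(v[1],-v[0])))
k=blob(w,[325,324],20); print(k); 
w2=eyes.snapshot("wrist"); k2=blob(w2,[325,324],24); print(k2)
for a,b in((w,k),(w2,k2)):
  for z in(.108,.105,.1):
    v=at_z(a,b[0],z)-[.6115,-.0858]; print(z,np.hypot(*v),np.degrees(np.arctan2(v[1],-v[0])))
E
```

```text
t 5.95 pos [0.5621 0.0759 0.0791] F [-0.3  0.9 -0.3] w 0.0275 q6 -0.19 
 dr [ 0.  -0.   9.3] travel [-0.0033  0.0268  0.0001]
0.1751372421003786 82.32605619063018
0.17148730645836094 81.92221812751849
0.17876324142633043 82.71002402647117
(array([325.04229607, 325.03021148]), np.int32(662))
(array([322.45201238, 321.06811146]), np.int32(646))
0.108 0.16941431209465477 72.91855926669365
0.105 0.16765266548605154 72.91870525890756
0.1 0.16471658780753393 72.91895551877118
0.108 0.17055295843700446 72.81559745696144
0.105 0.16883434337408534 72.80759501185983
0.1 0.16596999245693048 72.7938893144705
```

Request:
step_arm --dr '[[0,0,1.2],[0,0,2.4],[0,0,3.6],[0,0,4.8],[0,0,6],[0,0,7.2],[0,0,7.2]]' --travel '[[0,0.0035,0],[-0.0001,0.007,0],[-0.0003,0.0106,0],[-0.0006,0.0141,0],[-0.0009,0.0176,0],[-0.0013,0.0211,0],[-0.0013,0.0211,0]]' --jaw '[0.0275,0.0275,0.0275,0.0275,0.0275,0.0275,0.0275]'

```text
clock: 6.7
position: [0.582, 0.081, 0.0785]
tcp_rot: [-2.022, -2.403, 0.001]
ft_force: [-0.1, -0.7, 0.4]
gripper_width: 0.0276
finger_force: 0.5
```

```bash
cat > k.py <<'E'
from h import *
from cell import eyes,monitor
w=eyes.snapshot("wrist"); b=blob(w,[325,330],40); s=monitor.state()
Rm=Ro.from_rotvec(s["tcp_rot"]).as_matrix(); v=s["position"][:2]-[.6115,-.0858]
print("t",round(s["clock"],2),"tool ang",np.degrees(np.arctan2(v[1],-v[0])).round(2),"r",np.hypot(*v).round(4),"z",s["position"][2].round(4),"F tool xyz",(Rm.T@s["ft_force"]).round(1),"blob",b)
for z in(.105,.096):
    v=at_z(w,b[0],z)-[.6115,-.0858]; print(z,np.hypot(*v).round(4),np.degrees(np.arctan2(v[1],-v[0])).round(2))
E
python3 k.py
```

```text
t 6.75 tool ang 80.12 r 0.1693 z 0.0786 F tool xyz [ 0.9  0.3 -0. ] blob (array([321.74343122, 321.6877898 ]), np.int32(647))
0.105 0.1691 79.72
0.096 0.1639 79.67
```

Request:
step_arm --dr '[[0,0,0.3],[0,0,0.7],[0,0,1.0],[0,0,1.4],[0,0,1.7],[0,0,1.7]]' --travel '[[0,0.001,0],[0,0.002,0],[0,0.003,0],[0,0.004,0],[-0.0001,0.005,0],[-0.0001,0.005,0]]' --jaw '[0.0275,0.0275,0.0275,0.0275,0.0275,0.0275]'

```text
clock: 7.35
position: [0.5883, 0.0817, 0.0789]
tcp_rot: [2.056, 2.374, 0.002]
ft_force: [0.1, -0.5, -0.1]
gripper_width: 0.0273
finger_force: 0.0
```

```bash
python3 k.py
```

```text
t 7.4 tool ang 82.03 r 0.1692 z 0.0789 F tool xyz [ 0.2 -0.2 -0. ] blob (array([325.92715232, 311.57781457]), np.int32(604))
0.105 0.1737 82.45
0.096 0.1689 82.48
```

The knob dropped: the blob moved up about 10 px, which matches a top height of 0.096. I'll open the jaw, back off and verify.

Request:
step_arm --dr '[[0,0,0],[0,0,0],[0,0,0],[0,0,0],[0,0,0],[0,0,0],[0,0,0],[0,0,0]]' --travel '[[0,0,0],[0,0,0],[0,0,-0.02],[0,0,-0.04],[0,0,-0.065],[0,0,-0.09],[0,0,-0.11],[0,0,-0.11]]' --jaw '[0.04,0.05,0.05,0.05,0.05,0.05,0.05,0.05]'

```text
clock: 8.2
position: [0.5893, 0.0819, 0.1915]
tcp_rot: [2.054, 2.372, 0.006]
ft_force: [0.3, 0.2, 0.0]
gripper_width: 0.0501
finger_force: 0.0
```

```bash
python3 - <<'E'
from h import *
from cell import eyes
d=dict(top=eyes.snapshot("top"),wrist=eyes.snapshot("wrist"));pickle.dump(d,open("s5.pkl","wb"))
ax=np.array([.6115,-.0858]); w=d["wrist"]
p=[ax[0]-.168*np.cos(np.radians(82.4)),ax[1]+.168*np.sin(np.radians(82.4)),.096]
print(proj(w,p),blob(w,proj(w,p)[0],24))
u,v=proj(w,p)[0].astype(int)
a=cv2.resize(w["image"][v-60:v+60,u-80:u+80,::-1],(560,420),interpolation=cv2.INTER_CUBIC)
t=cv2.resize(d["top"]["image"][150:300,200:400,::-1],(560,420),interpolation=cv2.INTER_CUBIC)
cv2.imwrite("pics/t5.png",cv2.resize(np.hstack([t,a]),(800,300),interpolation=cv2.INTER_AREA))
go(.492,-.388,.2,94.5)
E
```

```text
[[324.84043358 244.12687115]] (array([324.78714859, 243.01606426]), np.int32(249))
t 8.3 pos [0.5874 0.0817 0.1885] F [-0.1 -0.2 -0.1] w 0.05 q6 -0.03 
 dr [0.  0.  3.7] travel [-0.4511 -0.1617 -0.0116]
```

View pics/t5.png

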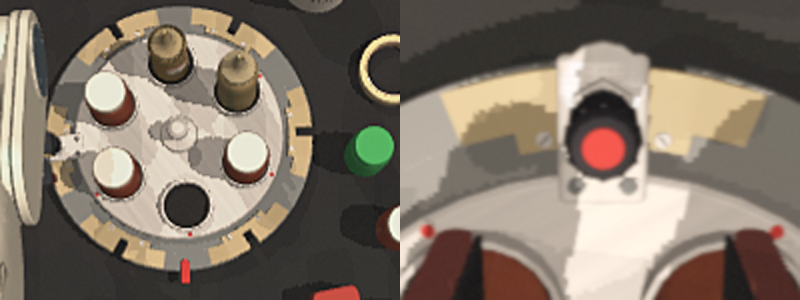

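The left half shows the empty seat at (186,205) next to the pointer. The right half shows the knob seated on its sleeve with its top at the home height, so it is locked. Now on to the spare jar.

Request:
step_arm --dr '[[0,0,0],[0,0,0],[0,0,0],[0,0,0],[0,0,0],[0,0,0],[0,0,0],[0,0,0]]' --travel '[[-0.02,-0.008,-0.02],[-0.06,-0.022,-0.025],[-0.105,-0.038,-0.025],[-0.15,-0.054,-0.025],[-0.195,-0.07,-0.025],[-0.24,-0.086,-0.025],[-0.285,-0.102,-0.025],[-0.33,-0.118,-0.025]]' --jaw '[0.05,0.06,0.075,0.075,0.075,0.075,0.075,0.075]'

```text
clock: 9.1
position: [0.5165, -0.2632, 0.2118]
tcp_rot: [-2.054, -2.373, 0.001]
ft_force: [0.7, -0.5, -0.1]
gripper_width: 0.0752
finger_force: 0.0
```

Request:
step_arm --dr '[[0,0,2],[0,0,3.7],[0,0,3.7],[0,0,3.7],[0,0,3.7],[0,0,3.7]]' --travel '[[-0.045,-0.016,0],[-0.085,-0.03,0],[-0.11,-0.04,0],[-0.12,-0.044,0.01],[-0.12,-0.044,0.01],[-0.12,-0.044,0.01]]' --jaw '[0.075,0.075,0.075,0.075,0.075,0.075]'

```text
clock: 9.7
position: [0.4912, -0.3853, 0.202]
tcp_rot: [-2.129, -2.306, -0.0]
ft_force: [-0.4, 0.2, 0.7]
gripper_width: 0.0747
finger_force: 0.0
```

```bash
python3 - <<'E'
from h import *
from cell import eyes
d=dict(top=eyes.snapshot("top"),wrist=eyes.snapshot("wrist"));pickle.dump(d,open("s6.pkl","wb"))
w=d["wrist"]; print(proj(w,[.492,-.388,.094]),proj(w,[.492,-.388,0]))
go(.492,-.388,.2,94.5)
t=d["top"]
a=cv2.resize(w["image"][100:380,140:500,::-1],(720,560))
cv2.imwrite("pics/w6.png",a)
E
```

```text
[[324.4121453  240.98111841]] [[324.62819028 216.64085046]]
t 9.8 pos [ 0.492  -0.3853  0.2032] F [-0.1  0.4  0.1] w 0.0748 q6 -0.76 
 dr [-0.  -0.1  0.1] travel [-0.0027 -0.0002  0.0032]
```

View pics/w6.png

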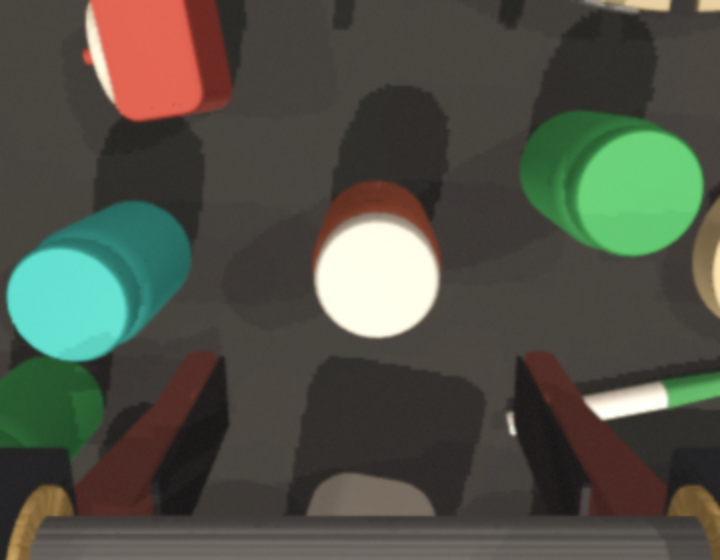

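The spare jar's white cap is centred at (377,275) in the crop, wrist pixel (328.4,237.3). Finger paths on either side are clear of the green and turquoise jars.

```bash
python3 - <<'E'
from h import *
d=pickle.load(open("s6.pkl","rb")); w=d["wrist"]; t=pickle.load(open("snap0.pkl","rb"))["top"]
def white(s,uv,r):
    u,v=map(int,uv); c=s["image"][v-r:v+r+1,u-r:u+r+1].min(2)>170
    n,l,st,ce=cv2.connectedComponentsWithStats(c.astype(np.uint8)); i=1+np.argmax(st[1:,4]); print(st[i]); return ce[i]+[u-r,v-r]
a=white(w,(328,237),45); b=white(t,(403,262),15); print(a,b)
print(tri([(w,a),(t,b)]), at_z(w,a,.094), at_z(t,b,.094))
# empty seat now and rotation, from the top view
t5=pickle.load(open("s5.pkl","rb"))["top"]
c=t5["image"][235:270,275:312].max(2)<75
n,l,st,ce=cv2.connectedComponentsWithStats(c.astype(np.uint8)); i=1+np.argmax(st[1:,4]); e=ce[i]+[275,235]; print(st[i],e)
print(white(t5,(253+5,235),15))
for z in(.044,.056):
    p=at_z(t5,e,z); v=p-[.6115,-.0858]; print(z,p,np.hypot(*v),np.degrees(np.arctan2(v[1],-v[0])))
E
```

```text
[  15   19   61   58 2755]
[  6   5  20  20 291]
[328.06315789 239.14192377] [403.67697595 261.50171821]
(array([ 0.49544637, -0.39225633,  0.07261531]), np.float64(0.36197112250721375)) [ 0.4948798  -0.38617944] [ 0.49244776 -0.38778663]
[  7   7  23  22 396] [292.86111111 252.32828283]
[  0   0  24  23 352]
[254.88352273 231.43465909]
0.044 [ 0.51419131 -0.09878347] 0.09817103294314833 -7.599837864307544
0.056 [ 0.51290256 -0.09924993] 0.09951058234468 -7.767917918102173
```

Request:
step_arm --dr '[[0,0,0],[0,0,0],[0,0,0],[0,0,0],[0,0,0]]' --travel '[[-0.002,0.0024,0.03],[-0.002,0.0024,0.06],[-0.002,0.0024,0.085],[-0.002,0.0024,0.085],[-0.002,0.0024,0.085]]' --jaw '[0.075,0.075,0.075,0.075,0.075]'

```text
clock: 10.3
position: [0.4947, -0.3879, 0.1191]
tcp_rot: [-2.13, -2.309, -0.0]
ft_force: [0.3, -0.2, 1.4]
gripper_width: 0.0754
finger_force: 0.0
```

```bash
python3 - <<'E'
from h import *
from cell import eyes
w2=eyes.snapshot("wrist"); w=pickle.load(open("s6.pkl","rb"))["wrist"]
p=proj(w2,[.4945,-.387,.094])[0]; u,v=map(int,p); r=70
c=(w2["image"][v-r:v+r+1,u-r:u+r+1].min(2)>165).astype(np.uint8)
n,l,st,ce=cv2.connectedComponentsWithStats(c); i=1+np.argmax(st[1:,4]); a2=ce[i]+[u-r,v-r]; print(p,st[i],a2)
print(at_z(w2,a2,.094),tri([(w,np.array([328.06,239.0])),(w2,a2)]))
go(.4945,-.387,.043,94.5)
E
```

```text
[323.48420124 275.12163349] [  29   30   85   78 5246] [324.1681281  273.49275639]
[ 0.49481909 -0.38594339] (array([ 0.49486523, -0.38633931,  0.09301794]), np.float64(0.039526163152743266))
t 10.35 pos [ 0.4952 -0.3885  0.12  ] F [-0.1 -0.5  0.7] w 0.0752 q6 -0.76 
 dr [0.1 0.1 0.1] travel [ 0.0017 -0.0006  0.077 ]
```

Request:
step_arm --dr '[[0,0,0],[0,0,0],[0,0,0],[0,0,0],[0,0,0],[0,0,0]]' --travel '[[0.002,0,0.02],[0.002,0,0.04],[0.002,0,0.06],[0.002,0,0.072],[0.002,0,0.077],[0.002,0,0.077]]' --jaw '[0.075,0.075,0.075,0.075,0.075,0.075]'

```text
clock: 10.95
position: [0.4943, -0.3868, 0.0421]
tcp_rot: [2.131, 2.307, 0.0]
ft_force: [-0.5, -0.1, 0.2]
gripper_width: 0.0748
finger_force: 0.0
```

Request:
step_arm --dr '[[0,0,0],[0,0,0],[0,0,0],[0,0,0],[0,0,0],[0,0,0]]' --travel '[[0,0,0],[0,0,0],[0,0,0],[0,0,0],[0,0,0],[0,0,0]]' --jaw '[0.068,0.064,0.06,0.056,0.05,0.05]' --grip_force 15

```text
clock: 11.55
position: [0.4943, -0.3869, 0.0422]
tcp_rot: [2.131, 2.307, 0.0]
ft_force: [-1.7, 0.2, 5.9]
gripper_width: 0.0577
finger_force: 15.0
```

```bash
python3 -c "
from h import *
go(.4945,-.387,.223,94.5)"
```

```text
t 11.55 pos [ 0.4943 -0.3869  0.0422] F [-1.7  0.2  5.9] w 0.0577 q6 -0.76 
 dr [0. 0. 0.] travel [-0.0002  0.0003 -0.1808]
```

Request:
step_arm --dr '[[0,0,0],[0,0,0],[0,0,0],[0,0,0],[0,0,0],[0,0,0],[0,0,0]]' --travel '[[0,0,-0.01],[0,0,-0.035],[0,0,-0.07],[0,0,-0.105],[0,0,-0.14],[0,0,-0.165],[0,0,-0.17]]' --jaw '[0.05,0.05,0.05,0.05,0.05,0.05,0.05]'

```text
clock: 12.25
position: [0.4952, -0.3877, 0.2152]
tcp_rot: [2.128, 2.304, 0.001]
ft_force: [0.0, 0.0, -2.2]
gripper_width: 0.0578
finger_force: 15.0
```

Request:
step_arm --dr '[[0,0,0],[0,0,0],[0,0,0],[0,0,-1],[0,0,-2],[0,0,-3.1],[0,0,-3.1],[0,0,-3.1]]' --travel '[[0.02,0.003,0],[0.055,0.008,0],[0.1,0.015,0],[0.145,0.021,0],[0.19,0.028,0],[0.235,0.035,0],[0.265,0.039,0],[0.28,0.042,0]]' --jaw '[0.05,0.05,0.05,0.05,0.05,0.05,0.05,0.05]'

```text
clock: 13.05
position: [0.5118, -0.1008, 0.2098]
tcp_rot: [-2.063, -2.364, 0.002]
ft_force: [-0.2, -1.1, -2.6]
gripper_width: 0.0578
finger_force: 15.0
```

Request:
step_arm --dr '[[0,0,0],[0,0,0],[0,0,0]]' --travel '[[0.003,0,0],[0.0055,0,0],[0.0055,0,0]]' --jaw '[0.05,0.05,0.05]'

```text
clock: 13.35
position: [0.5127, -0.0995, 0.2113]
tcp_rot: [-2.069, -2.363, 0.001]
ft_force: [-0.4, 0.2, -2.5]
gripper_width: 0.0583
finger_force: 15.0
```

```bash
python3 - <<'E'
from h import *
from cell import eyes
d=dict(top=eyes.snapshot("top"),wrist=eyes.snapshot("wrist"));pickle.dump(d,open("s7.pkl","wb"))
go(.5144,-.0988,.213,97.65)
t=cv2.resize(d["top"]["image"][150:300,200:400,::-1],(400,300),interpolation=cv2.INTER_CUBIC)
w=cv2.resize(d["wrist"]["image"][:,120:520,::-1],(400,480))
cv2.imwrite("pics/w7.png",np.hstack([cv2.copyMakeBorder(t,0,180,0,0,0),w]))
s=d["wrist"]
print("seat rim front/back/l/r",[proj(s,[.5144+a,-.0988+b,.056])[0].round(0) for a,b in((0,.0345),(0,-.0345),(-.0345,0),(.0345,0))])
E
```

```text
t 13.45 pos [ 0.5129 -0.0998  0.2115] F [ 0.6 -0.1 -1.8] w 0.0577 q6 -0.35 
 dr [-0.   0.  -0.1] travel [ 0.0008  0.0016 -0.0015]
seat rim front/back/l/r [array([331., 187.]), array([321., 257.]), array([290., 219.]), array([362., 228.])]
```

View pics/w7.png

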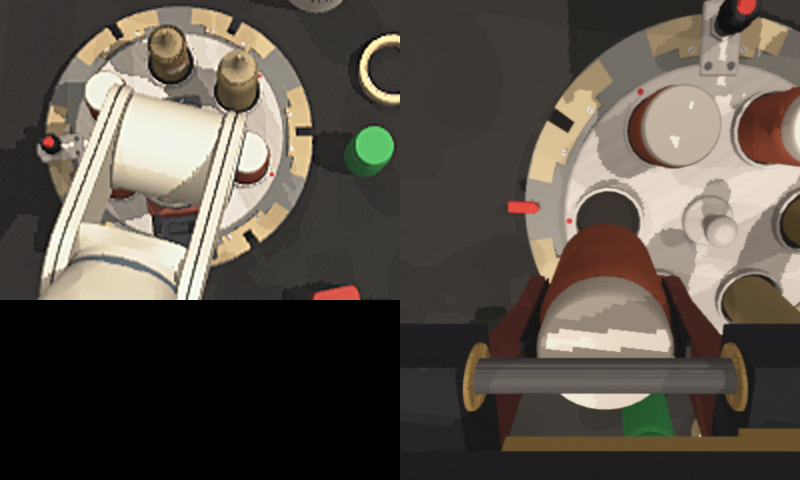

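The picture shows the jar held upright with the seat ahead of it in the wrist half, its rim at about x 575–642 and top at 187. That was my last view, so the seat offset will be refined numerically.

```bash
python3 - <<'E'
from h import *
d=pickle.load(open("s7.pkl","rb")); s=d["wrist"]; g=s["image"].mean(2)
for r in (192,198,204,210,216): print(r,g[r,284:372:2].astype(int))
for c in (312,328,344): print("col",c,g[180:200,c].astype(int))
th=np.linspace(0,2*np.pi,72)
for rad,z in((.0315,.056),(.0345,.056)):
    P=proj(s,np.c_[.5144+rad*np.cos(th),-.0988+rad*np.sin(th),np.full(72,z)])
    print(rad,"top v",P[:,1].min().round(1),"u",P[np.argmin(P[:,1]),0].round(0),[ (r,P[np.abs(P[:,1]-r)<4][:,0].min().round(0),P[np.abs(P[:,1]-r)<4][:,0].max().round(0)) for r in(204,210,216)])
E
```

```text
192 [140 162 195 216 218 220 221 221 221 221 195 154 144 150 204 217 207 173
 119  84  52  49  50  56  62  76 104 183 213 216 206 161 136 144 146 146
 160 213 214 215 215 216 217 218]
198 [143 183 213 221 223 224 215 207 141 160 214 187  82  50  48  50  51  51
  51  52  52  53  54  51  52  52  51  48  48  48  49  52 128 214 205 157
 143 146 181 205 216 220 218 216]
204 [154 197 223 222 206 204 176 205 209  92  50  49  49  51  53  50  51  52
  53  52  52  52  52  51  50  53  52  53  53  52  51  53  48  48  48 150
 216 175 145 162 207 210 216 219]
210 [155 196 220 210 209 207 219 155  50  49  49  49  50  52  51  53  52  52
  53  50  52  53  54  52  51  51  51  51  51  53  53  53  53  49  46  49
  52 182 212 158 209 212 213 219]
216 [165 200 206 206 197 214 154  47  49  48  48  52  54  52  54  54  54  54
  52  51  51  52  54  51  52  52  52  52  51  52  52  53  53  52  50  48
  48  85 196 199 194 212 210 210]
col 312 [203 203 204 204 201 190 147 139 144 151 133 168 204 216 201 130  62  50
  48  49]
col 328 [169 143 136 134 133 132 121 142 198 221 211 109  50  52  52  54  52  51
  54  52]
col 344 [205 207 206 166 158 156 156 156 152 150 158 156 206 220 209 129  61  48
  49  48]
0.0315 top v 190.3 u 327.0 [(204, np.float64(297.0), np.float64(354.0)), (210, np.float64(295.0), np.float64(358.0)), (216, np.float64(293.0), np.float64(359.0))]
0.0345 top v 187.1 u 327.0 [(204, np.float64(294.0), np.float64(358.0)), (210, np.float64(292.0), np.float64(361.0)), (216, np.float64(290.0), np.float64(362.0))]
```

```bash
python3 - <<'E'
from h import *
s=pickle.load(open("s7.pkl","rb"))["wrist"]
pts=[(302,204),(354,204),(298.8,210),(357.3,210),(296.8,216),(358.7,216),(307.7,198),(347.5,198),(328,191),(312,195),(344,195)]
W=np.array([at_z(s,p,.056) for p in pts])
for f in (lambda p:np.hypot(*(W-p[:2]).T)-.0315,):
    r=least_squares(f,[.514,-.099]); print(r.x,(r.fun*1e3).round(1))
r=least_squares(lambda p:np.hypot(*(W-p[:2]).T)-p[2],[.514,-.099,.0315]); print(r.x)
v=r.x[:2]-[.6115,-.0858];print(np.hypot(*v),np.degrees(np.arctan2(v[1],-v[0])))
# held jar: cap centre in the wrist view
c=proj(s,np.array([.5129,-.0992,.264]));print("cap expected",c)
E
```

```text
[ 0.51625951 -0.0996137 ] [-0.2 -0.  -0.7 -0.4 -0.9 -1.1  0.2 -0.2  0.4  0.4  0.4]
[ 0.51601218 -0.09774845  0.03014085]
0.09623247932527826 -7.1323867044839835
cap expected [[323.51417128 356.37309019]]
```

Request:
step_arm --dr '[[0,0,0],[0,0,0],[0,0,0],[0,0,0],[0,0,0],[0,0,0],[0,0,0]]' --travel '[[0,0.002,0.02],[0,0.002,0.04],[0,0.002,0.06],[0,0.002,0.08],[0,0.002,0.095],[0,0.002,0.107],[0,0.002,0.107]]' --jaw '[0.05,0.05,0.05,0.05,0.05,0.05,0.05]'

```text
clock: 14.15
position: [0.514, -0.099, 0.1033]
tcp_rot: [-2.068, -2.362, 0.002]
ft_force: [1.0, -0.9, -2.6]
gripper_width: 0.0575
finger_force: 15.0
```

```bash
python3 -c "
from h import *
go(.515,-.0993,.0862,97.65)"
```

```text
t 14.15 pos [ 0.514  -0.099   0.1033] F [ 1.  -0.9 -2.6] w 0.0575 q6 -0.35 
 dr [-0.1 -0.  -0.1] travel [-0.0004  0.001   0.0171]
```

Request:
step_arm --dr '[[0,0,0],[0,0,0],[0,0,0],[0,0,0],[0,0,0],[0,0,0]]' --travel '[[0,0.0006,0.002],[0,0.0006,0.004],[0,0.0006,0.006],[0,0.0006,0.008],[0,0.0006,0.01],[0,0.0006,0.01]]' --jaw '[0.05,0.05,0.05,0.05,0.05,0.05]'

```text
clock: 14.75
position: [0.5155, -0.0984, 0.0945]
tcp_rot: [-2.068, -2.364, 0.0]
ft_force: [0.2, -0.8, -2.2]
gripper_width: 0.0579
finger_force: 15.0
```

Request:
step_arm --dr '[[0,0,0],[0,0,0],[0,0,0],[0,0,0],[0,0,0]]' --travel '[[0,0,0.0015],[0,0,0.003],[0,0,0.0045],[0,0,0.006],[0,0,0.006]]' --jaw '[0.05,0.05,0.05,0.05,0.05]'

```text
clock: 15.25
position: [0.5154, -0.0984, 0.0884]
tcp_rot: [-2.068, -2.364, 0.0]
ft_force: [0.0, 0.4, -2.3]
gripper_width: 0.0576
finger_force: 15.0
```

Request:
step_arm --dr '[[0,0,0],[0,0,0]]' --travel '[[0,0,0.001],[0,0,0.001]]' --jaw '[0.05,0.05]'

```text
clock: 15.45
position: [0.5156, -0.0985, 0.0876]
tcp_rot: [-2.068, -2.364, 0.0]
ft_force: [0.3, 0.7, -2.5]
gripper_width: 0.0581
finger_force: 15.0
```

Request:
step_arm --dr '[[0,0,0],[0,0,0]]' --travel '[[0,0,0.001],[0,0,0.001]]' --jaw '[0.05,0.05]'

```text
clock: 15.65
position: [0.5155, -0.0985, 0.0866]
tcp_rot: [-2.069, -2.364, 0.0]
ft_force: [-0.4, 0.5, -1.6]
gripper_width: 0.0578
finger_force: 15.0
```

Request:
step_arm --dr '[[0,0,0],[0,0,0]]' --travel '[[0,0,0.0006],[0,0,0.0006]]' --jaw '[0.05,0.05]'

```text
clock: 15.85
position: [0.5156, -0.0985, 0.0862]
tcp_rot: [2.069, 2.364, 0.0]
ft_force: [-1.1, 0.1, 0.6]
gripper_width: 0.0578
finger_force: 15.0
```

Floor contact is felt: z force went from -2.4 to +0.6 N at the expected height. Releasing slowly.

Request:
step_arm --dr '[[0,0,0],[0,0,0],[0,0,0],[0,0,0],[0,0,0]]' --travel '[[0,0,0],[0,0,0],[0,0,0],[0,0,0],[0,0,0]]' --jaw '[0.06,0.064,0.068,0.074,0.074]'

```text
clock: 16.35
position: [0.5156, -0.0985, 0.0861]
tcp_rot: [2.069, 2.364, 0.0]
ft_force: [0.3, -0.4, 0.1]
gripper_width: 0.0741
finger_force: 0.0
```

Request:
step_arm --dr '[[0,0,0],[0,0,0],[0,0,0],[0,0,0],[0,0,0],[0,0,0],[0,0,0],[0,0,0]]' --travel '[[0,0,-0.008],[0,0,-0.02],[0,0,-0.04],[0,0,-0.065],[0,0,-0.09],[0,0,-0.115],[0,0,-0.14],[0,0,-0.14]]' --jaw '[0.074,0.074,0.074,0.074,0.074,0.074,0.074,0.074]'

```text
clock: 17.15
position: [0.5178, -0.0989, 0.2305]
tcp_rot: [2.064, 2.36, 0.006]
ft_force: [0.3, -0.2, -0.2]
gripper_width: 0.0739
finger_force: 0.0
```

```bash
python3 - <<'E'
from h import *
from cell import eyes
w=eyes.snapshot("wrist"); t=eyes.snapshot("top"); pickle.dump((w,t),open("s8.pkl","wb"))
g=w["image"]
p=proj(w,[.5155,-.0985,.138])[0]; u,v=map(int,p); r=60
c=(g[v-r:v+r+1,u-r:u+r+1].min(2)>140).astype(np.uint8)
n,l,st,ce=cv2.connectedComponentsWithStats(c)
i=l[r,r] or 1+np.argmax(st[1:,4]); a=ce[i]+[u-r,v-r]; print(p,st[i],a,at_z(w,a,.138))
a0=np.radians(82.4);k=[.6115-.168*np.cos(a0),-.0858+.168*np.sin(a0),.096]
for s in(w,t): print("knob",proj(s,k)[0],blob(s,proj(s,k)[0],16 if s is w else 8))
go(.45,-.3,.23,97)
E
```

```text
[320.40404555 242.01848381] [  20    0  101  121 6678] [327.3507038  237.64974543] [ 0.52038268 -0.09428882]
knob [447.9736194   13.24670586] (array([447.79044118,  12.74264706]), np.int32(272))
knob [224.05377487 219.7265224 ] (array([223.94444444, 220.55555556]), np.int32(18))
t 17.25 pos [ 0.5158 -0.0985  0.227 ] F [0.1 0.2 0.8] w 0.074 q6 -0.34 
 dr [0.1 0.  0.6] travel [-0.191  -0.0919 -0.003 ]
```

Request:
step_arm --dr '[[0,0,0],[0,0,0],[0,0,0],[0,0,0],[0,0,0],[0,0,0],[0,0,0]]' --travel '[[-0.03,-0.01,0],[-0.07,-0.03,0],[-0.11,-0.05,0],[-0.15,-0.07,0],[-0.19,-0.09,0],[-0.21,-0.1,0],[-0.21,-0.1,0]]' --jaw '[0.074,0.074,0.074,0.074,0.074,0.074,0.074]'

```text
clock: 17.95
position: [0.4427, -0.3219, 0.2247]
tcp_rot: [-2.072, -2.359, 0.001]
ft_force: [-1.3, -0.3, -0.4]
gripper_width: 0.0737
finger_force: 0.0
```

```bash
python3 - <<'E'
from h import *
from cell import eyes
t=eyes.snapshot("top"); t0=pickle.load(open("snap0.pkl","rb"))["top"]
def caps(s):
    m=(s["image"][160:270,230:350].min(2)>205).astype(np.uint8)
    n,l,st,ce=cv2.connectedComponentsWithStats(cv2.erode(m,np.ones((3,3))))
    return [(st[i,2:5].tolist(),(ce[i]+[230,160]).round(1).tolist()) for i in range(1,n) if st[i,4]>120]
ax=np.array([.6115,-.0858])
for n,s in(("before",t0),("now",t)):
    for q,c in caps(s):
        p=at_z(s,c,.138)-ax; print(n,q,c,"r",np.hypot(*p).round(4),"ang",np.degrees(np.arctan2(p[1],-p[0])).round(1))
print(proj(t,[.5155,-.0985,.138]))
E
```

```text
before [17, 15, 191] [320.2, 189.9] r 0.0975 ang -123.6
before [17, 16, 200] [254.7, 231.2] r 0.0986 ang 55.1
before [17, 16, 207] [289.2, 248.8] r 0.099 ang -4.2
now [17, 16, 195] [252.1, 195.3] r 0.0976 ang 111.2
now [15, 20, 161] [275.9, 200.8] r 0.0379 ang 126.9
now [17, 17, 214] [323.2, 225.5] r 0.0984 ang -67.6
now [17, 16, 210] [256.2, 233.2] r 0.0984 ang 51.4
[[291.42887558 247.76469626]]
```

```bash
python3 - <<'E'
from h import *
from cell import eyes
t=eyes.snapshot("top"); g=t["image"]
print(g[247,276:308:2].tolist()); print(g[232:266:3,291].tolist())
m=(g[234:264,276:308].min(2)>120).astype(np.uint8)
n,l,st,ce=cv2.connectedComponentsWithStats(m); print(st.tolist(),(ce+[276,234]).round(1).tolist())
for i in range(234,264,2): print("".join("#" if x>120 else "." if x<60 else "o" for x in g[i,270:315].min(1)))
E
```

```text
[[133, 124, 116], [165, 153, 141], [160, 150, 141], [171, 157, 138], [189, 172, 154], [190, 172, 153], [189, 171, 153], [188, 172, 153], [188, 171, 153], [187, 170, 151], [183, 165, 146], [249, 251, 238], [179, 162, 143], [93, 55, 42], [170, 162, 149], [163, 152, 142]]
[[227, 217, 200], [227, 216, 200], [183, 166, 151], [187, 170, 148], [186, 168, 150], [188, 172, 154], [186, 170, 151], [188, 173, 153], [190, 174, 154], [101, 87, 77], [75, 37, 26], [130, 122, 113]]
[[0, 0, 32, 30, 304], [0, 0, 32, 25, 609], [3, 19, 8, 11, 26], [29, 19, 3, 4, 6], [0, 20, 2, 1, 2], [26, 23, 6, 7, 12], [26, 26, 1, 1, 1]] [[291.5, 255.9], [291.5, 244.0], [282.2, 259.4], [305.8, 254.8], [276.5, 254.0], [304.5, 261.0], [302.0, 260.0]]
o#########################o#############o#...
.############################o############o..
.o########################################o#.
.ooo########################oo##############o
.#oo#########o################oo#############
oooooo######o##################.o############
o#ooooo####oo###################.oo##########
oooooooo###.####################..o##########
oooooooooo#.####################...##########
ooooooooooooo##################o...oo########
oooooo##oo#o.o################o....#oo#######
ooooooooo###o..#############oo....oo#########
ooooooooooo##....oo#####ooo......o#oooo######
oooooooooooo##o.................#oo#oooo#####
oooooooooooo#####............oooo#oo#oooo##oo
```

The cap (in shadow) is centred at about (292,248) against a predicted (291.4,247.8). So the jar stands upright in the seat, and the carousel and the other jars are as they should be.

```bash
python3 -c "
from cell import workorder
print(workorder.hand_in())"
```

```text
the job is handed in; nothing more can be done
None
```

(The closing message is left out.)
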